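# Close the tea box by tucking its flap

## Task

Close the wooden tea box: with the fingertips only, fold its open flap down over the box, then press it down gently and push it along towards the lip until its free edge is tucked right in beneath the lip and the flap stays shut when you let go. Do not grip the flap, and do not pick up or shift any of the things standing around.

Things in the scene. Friction and masses are not known exactly. Their poses are not given: they have to be found in the camera images.
- tea_box: Low open-topped brown wooden box with paper packets inside, fixed, 160 (x) x 110 (y) x 52 mm high. Origin: centre of its underside; +x points from the flap's hinge end to the lip end (roughly away from the robot), z up. Side walls 6 mm thick, 52 mm high, 98 mm apart inside; hinge-end wall 46 mm high; packets below z = 34 mm.
- tea_pin (a joint): The flap's hinge pin, which slides in slots along the box's x. 0 = back (start, within 2 mm), 0.024 m = fully forward. Hinge axis: parallel to the box's y at box x = -0.060 + this value, z = 0.042. Stays where left; about 4 N moves it. Fold with the pin back: pushed forward too early, the flap comes down on top of the lip.
- tea_flap (a joint): Angle of the flap about the pin, rad: 0 = level over the box, pi/2 = upright; limits -0.06 and 1.7, starts 0.95 to 1.42. Friction holds it where it is left when well up, but a weak spring lifts it to about 0.23 if let go flat and untucked; pressing it flat just behind the rib takes about 3 N. Flat, its top face is at box z = 44 mm.
- flap_rib (a point): Middle of the top of the push rib that runs across the flap's outer (upper) face: 60 mm long, 8 mm thick (58 to 66 mm from the hinge axis), standing 8 mm above the face. This point: 62 mm from the axis, 10 mm above the flap's mid-plane. Pushing the rib's hinge side towards the lip slides flap and pin.
- flap_edge (a point): Middle of the flap's free edge, in its mid-plane, 92 mm from the hinge axis. The flap is a light wooden plate 92 mm wide and 4 mm thick, the axis in its mid-plane. Flat, this edge is at box x = +32 mm with the pin back, +56 mm with the pin forward, 10 mm beneath the deck.
- lip_edge (a point): Middle of the lip's front edge, at box x = +38, y = 0, z = 52 mm. The lip is a fixed deck across the box from x = +46 to +80 mm, underside z = 47 mm, top 52 mm. Its thin steel front edge (x = +38 to +47 mm) slopes up towards the hinge end as a lead-in, underside rising from 47 to 51 mm.
- tuna_tin: Small upright food tin, 57 mm diameter, 72 mm high, loose, beside the box on the worktop; leave it. Origin: centre of its base.
- espresso_cup: White espresso cup with handle, 63 x 92 x 51 mm, loose, beside the box; leave it. Origin: centre of its base.
- tomato_tin: Wide low food tin, 75 mm diameter, 58 mm high, loose, farther out; leave it. Origin: centre of its base.
- jam_jar: Jam jar, 64 mm diameter, 96 mm high, loose, farther out; leave it. Origin: centre of its base.
- spice_a: Spice jar with dark cap, 41 mm diameter, 105 mm high, loose, farther out; leave it. Origin: centre of its base.
- tea_tin: Square pinkish tin canister with a lid knob, 70 x 70 x 110 mm, loose, farther out; leave it. Origin: centre of its base.

How it is judged (in metres and radians):
At the end, for the whole second after the job is handed in: The flap's free edge is at box x > 49 mm (3 mm or more beneath the deck of the lip, pin at least 17 mm forward) with its mid-plane at z < 47.5 mm (under the lip, not on it), at rest (x of flap_edge in the frame of tea_box above 0.049 m and z of flap_edge in the frame of tea_box below 0.0475 m and velocity of joint tea_flap between -0.1 and 0.1 rad/s and velocity of joint tea_pin between -0.01 and 0.01 m/s); the robot touches nothing.
It fails at once if the flap was gripped or forced (more than 30 N from the fingers) (contact force between the fingers and tea_flap above 30 N).
It fails at once if one of the things standing around was shifted or lifted by more than 15 mm (distance of any of tuna_tin, espresso_cup, tomato_tin, jam_jar, spice_a, tea_tin from where it was at the start of the episode above 0.015 m).
It fails at once if one of the things standing around was tipped by more than 0.3 rad (angle between any of tuna_tin, espresso_cup, tomato_tin, jam_jar, spice_a, tea_tin's own z axis and vertical above 0.3 rad).
It also fails if it takes over 35 s, if anything falls off the work surface, if the arm or the gripper's body presses on something with over 40 N, if the wrist force passes 120 N, or if a joint passes its speed limit or range.

## Robot

A 6-joint arm with a two-finger parallel gripper is mounted at the origin on a cart in front of the work surface, level with it; the furniture and walls round the work are solid. World frame = base frame: x ahead of the robot, y to its left, z up, the work surface at z = 0. Lengths are in mm, angles in rad, forces in N, time in s.
With the tool pointing down it reaches from about 275 to 875 mm from the base axis. Payload 12.5 kg.
Tool frame: the origin (TCP) lies between the finger pads; the fingertips stand manip.nose_length ahead of it and the grasp point (between the pads) lies 5 mm behind it (manip.nose_length is the distance from the TCP to the fingertips, in mm); z points along the fingers, y is the line along which they close (so a half turn about z gives the same grasp; the last joint's range is limited). The gripper opens to 85 mm and grips with 20 to 120 N. Pads are 22 mm wide; open, the fingers measure 114 mm over their backs; the gripper's body (76 mm by 85 mm) begins 54 mm behind the grasp point. The pads swing forward as they close: fully open they stand 13 mm farther back than shut.
Start: joints at [1.025, 0.351, 1.652, -0, 1.139, -0.085], TCP at [244.534, 492.634, 245.29] pointing down, gripper open.
Joint ranges: [-2.75, 2.75], [-0.79, 2.1], [0.01, 2.65], [-1.57, 4.71], [0.07, 3.14], [-2.87, 2.87]. Speed limits (rad/s): [2.22, 2.22, 2.79, 3.14, 3.14, 3.14].

## Interface

Orientations are given as a 3x3 rotation matrix whose columns are the frame's x, y, z axes.
In Python, from plant import manip gives the robot as it stands.
- The arm moves only by the shell command python3 -m creep 'ROWS' [FORCE]. ROWS is JSON, one flat list of numbers, 7 for each row, row after row: the shift along the tool's x, y, z in units of 30 mm (1.0 is 30 mm), then the turn, a rotation vector about the tool's x, y, z in rad, then the opening, from 0 (shut) to 1 (fully open). A call has 1 to 5 rows; each row shifts and turns the commanded pose from where the row before left it, along the tool's axes as they then stand; what a row does not reach is not made up. A row lasts 1/8 s, in which the tool goes at most 62.5 mm and 10.7 degrees, less where a joint would pass 70% of its speed; a pose out of reach is approached as far as the arm can. A call is refused whole if a number of a shift passes 1 or a number of a turn 0.188, either way. A call with a gripper value outside its range is refused whole. The fingers move at their own pace and stop on an object; FORCE is the grip in N (left out, the last holds). Time passes only in rows, so rows that do not move let the fingers close. It gives the time, the measured TCP pose, the force, the opening and the grip force at its end, in the units of the state.
- manip.get_obs(): the state, without advancing time (a new reading comes with each control period).
- manip.get_image(name): name is "scene" or "top" or "wrist"; returns a dict with "img" (400x640x3 uint8, red, green, blue), "fx", "fy", "cx", "cy" (pixels), "position" and "orientation" of the camera in the world. Camera axes: x right, y up, looking along -z (the intrinsics and any distortion apply to the point x, -y, -z); pixel columns grow to the right and rows downward; lengths in mm; the calibration is good to about 2 mm. A picture is of the moment at which its call begins. There is no depth.
- manip.finish_job(): hands the job in; it is judged then, once.
The state is a dict: "t": time; "qpos": joint angles; "joint_velocities": joint speeds; "effort": joint torques, N m; "eef_pos": TCP position; "ee_rot": TCP orientation; "ft_force": force on the tool from outside, world axes, zero at the start; "moment": the same for the moment, N m; "gripper_width": finger opening in mm; "grip_force": force on a finger pad.
Only numpy, scipy, OpenCV 4.12 (cv2) and the standard library are available. Lean on these libraries where they do the work, as an engineer would, in place of code of your own. Each camera call takes 0.05 s, during which the arm holds its last target. There are 200 camera calls.

## Working session

There is one attempt and no reset: what is moved stays moved. The work goes in short steps, Python scripts to look and compute and a shell command to move; the robot and the scene stay as the last step left them, time stands still between calls to the robot, and variables do not carry over. Pictures are saved under pics/ and viewed, at most 10 in all, crops included, and the job is handed in when it is done.

```bash
mkdir -p pics; ls
python3 - <<'E'
from plant import manip
import cv2
print(manip.nose_length, manip.get_obs())
for n in ("top","scene"):
    d=manip.get_image(n); cv2.imwrite(f"pics/{n}0.png",d["img"][:,:,::-1])
    print(n,{k:v for k,v in d.items() if k!="img"})
E
```

```text
pics
14.0 {'t': 0.0, 'qpos': array([ 1.02539905e+00,  3.51232654e-01,  1.65240838e+00, -2.55532524e-05,
        1.13908371e+00, -8.45881707e-02]), 'joint_velocities': array([ 0.00031522,  0.00095132,  0.00118501, -0.00044073, -0.0028104 ,
       -0.00071756]), 'effort': array([ 2.77167492e-03, -5.06104195e+01, -2.91417199e+01,  2.40088730e-05,
        4.40661795e-03,  2.37820234e-05]), 'eef_pos': array([244.38866966, 492.38249978, 244.76633965]), 'ee_rot': array([[-8.95697743e-01,  4.44663053e-01, -5.67442819e-04],
       [ 4.44663410e-01,  8.95697210e-01, -9.79894116e-04],
       [ 7.25342400e-05, -1.13001001e-03, -9.99999359e-01]]), 'ft_force': array([-0.31022697,  0.01207109, -0.40710124]), 'moment': array([ 0.01661982, -0.02185037,  0.0036998 ]), 'grip_force': 0.0, 'gripper_width': 85.44861122370841}
top {'fx': 465.8626757595844, 'fy': 465.8626757595844, 'cx': 322.06313287523835, 'cy': 210.24008657309366, 'position': array([  78.47245497, -140.3647068 , 1484.28813703]), 'orientation': array([[ 0.38501082,  0.88129774, -0.27400905],
       [-0.92287472,  0.37030641, -0.10571383],
       [ 0.00830194,  0.29357699,  0.95589938]])}
scene {'fx': 393.82258781425674, 'fy': 393.82258781425674, 'cx': 325.7259792764819, 'cy': 198.56967440774386, 'position': array([-132.80945641, -644.99765594,  603.50139794]), 'orientation': array([[ 0.73829598,  0.36315368, -0.56836472],
       [-0.67438931,  0.38388603, -0.63073812],
       [-0.0108676 ,  0.84897051,  0.52832847]])}
```

View pics/top0.png

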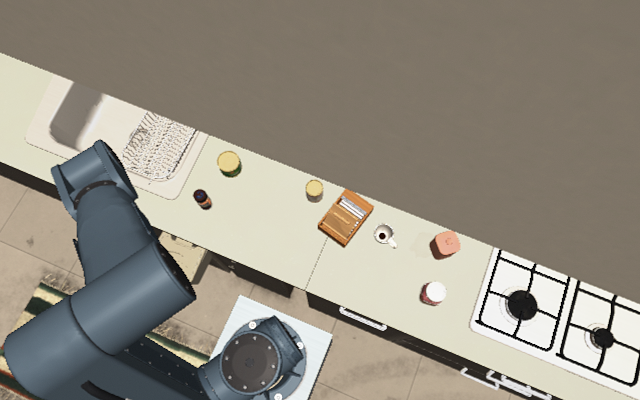

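View pics/scene0.png

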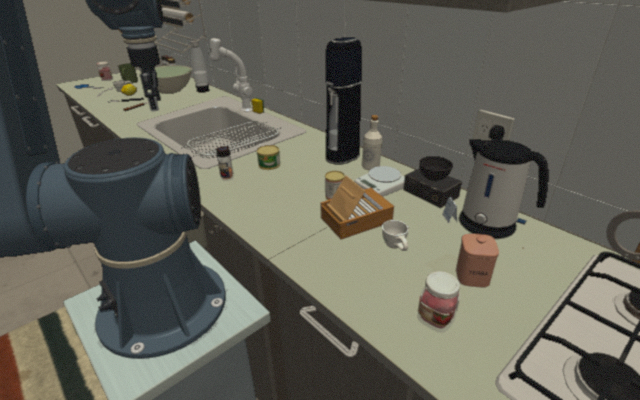

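The top view shows the box around (346,217), with the tin at (314,188) and the cup at (384,234). I'll zoom in on both views.

Run:
```python
import cv2,numpy as np
a=cv2.imread("pics/top0.png")[180:255,300:400]; b=cv2.imread("pics/scene0.png")[165:245,310:415]
a=cv2.resize(a,(800,600),interpolation=cv2.INTER_CUBIC)[:, :]
a=cv2.resize(a,(400,300)); 
a=cv2.resize(cv2.imread("pics/top0.png")[180:255,300:400],(400,300),interpolation=cv2.INTER_CUBIC)
b=cv2.resize(b,(394,300),interpolation=cv2.INTER_CUBIC)
a=cv2.copyMakeBorder(a,0,0,0,0,0)
cv2.imwrite("pics/z0.png",np.hstack([cv2.resize(a,None,fx=1,fy=1),b]))
```

```text
(no output)
```

View pics/z0.png

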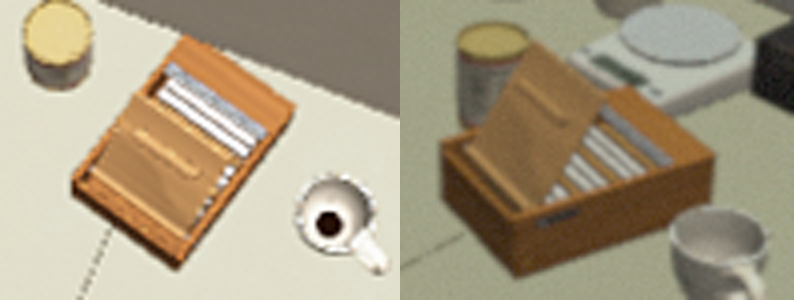

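```bash
cat > fit.py <<'E'
import numpy as np
from scipy.optimize import least_squares
from plant import manip
def project(d,P):
    c=(np.atleast_2d(P)-d["position"])@d["orientation"]
    return np.c_[d["cx"]+d["fx"]*c[:,0]/-c[:,2], d["cy"]-d["fy"]*c[:,1]/-c[:,2]]
def world(b,P):
    c,s=np.cos(b[2]),np.sin(b[2]); return np.atleast_2d(P)@np.array([[c,-s,0],[s,c,0],[0,0,1]]).T+[b[0],b[1],0]
E
python3 - <<'E'
from fit import *
T=manip.get_image("top");S=manip.get_image("scene")
t=[((80,55,52),185,37),((80,-55,52),296,104),((-80,55,0),74,192),((-80,-55,0),178,270),(('f',48),130,92),(('f',-48),238,158)]
s=[((-80,55,52),40,142),((-80,-55,52),117,218),((-80,-55,0),118,276),((80,-55,52),314,155),((80,-55,0),312,208),(('f',48),135,40),(('f',-48),208,97)]
def pts(L,th): return np.array([(-60+92*np.cos(th),p[1],42+92*np.sin(th)) if p[0]=='f' else p for p,_,_ in L],float)
ut=np.array([(300+u/4,180+v/4) for _,u,v in t]);us=np.array([(310+u/3.75,165+v/3.75) for _,u,v in s])
def res(p): return np.r_[project(T,world(p,pts(t,p[3])))-ut,project(S,world(p,pts(s,p[3])))-us].ravel()
best=min((least_squares(res,[450,0,y,1.1],x_scale=[50,50,.3,.3],loss='soft_l1') for y in (-1,0,1)),key=lambda r:r.cost)
b=best.x;print(b,best.cost);print(best.fun.reshape(-1,2).round(1))
print("axes",np.cos(b[2]),np.sin(b[2]))
for n,p in (("hinge",(-60,0,42)),("lip",(38,0,52))): print(n,world(b,p))
E
```

```text
[ 5.03122250e+02 -5.97014859e+01 -2.33776854e-01  9.50091568e-01] 8.197436273148462
[[ 0.2 -2.4]
 [ 0.3 -0.2]
 [-0.9  1.2]
 [ 0.4  1. ]
 [ 0.9 -0.8]
 [-0.5  0.4]
 [-1.  -1. ]
 [ 0.1 -0.1]
 [-0.4  1.6]
 [ 0.9 -1.3]
 [-0.1  1.1]
 [-0.6 -1.3]
 [ 0.8 -0.1]]
axes 0.9727984146484184 -0.23165328501345236
hinge [[444.75434537 -45.80228884  42.        ]]
lip [[540.08859    -68.50431077  52.        ]]
```

```bash
python3 -m creep '[-0.9,-0.96,0,0,0,0,0, -0.9,-0.96,0,0,0,0,0, -0.9,-0.96,0,0,0,0,0, -0.9,-0.96,0,0,0,0,0, -0.9,-0.96,0,0,0,0,0]' && python3 -m creep '[-0.9,-0.96,0,0,0,0,0, -0.9,-0.96,0,0,0,0,0, -0.9,-0.96,0,0,0,0,0, -0.9,-0.96,0,0,0,0,0, -0.9,-0.96,0,0,0,0,0]' && python3 -m creep '[-0.9,-0.96,0,0,0,0,0, -0.9,-0.96,0,0,0,0,0, -0.9,-0.96,0,0,0,0,0, -0.7,-0.9,0,0,0,-0.113,0, 0,0,0,0,0,-0.113,0]'
python3 - <<'E'
from fit import *
import cv2
d=manip.get_image("wrist");cv2.imwrite("pics/w1.png",d["img"][:,:,::-1]);print({k:v for k,v in d.items() if k!="img"})
o=manip.get_obs();print(o["t"],o["eef_pos"],o["ee_rot"],o["gripper_width"])
E
```

```text
t: 0.82
eef_pos: [301.6, 302.4, 245.3]
ee_rot: [[-0.896, 0.444, 0.0], [0.444, 0.896, 0.0], [-0.0, 0.0, -1.0]]
ft_force: [0.2, -0.1, 0.2]
gripper_width: 0.0
grip_force: 0.0
t: 1.45
eef_pos: [358.5, 113.4, 245.4]
ee_rot: [[-0.896, 0.445, 0.0], [0.445, 0.896, 0.0], [-0.0, 0.0, -1.0]]
ft_force: [0.6, -0.2, 0.7]
gripper_width: -0.2
grip_force: 0.0
t: 2.08
eef_pos: [399.5, -34.0, 245.2]
ee_rot: [[-0.973, 0.232, -0.0], [0.232, 0.973, -0.0], [0.0, -0.0, -1.0]]
ft_force: [0.7, 0.4, 0.6]
gripper_width: -0.1
grip_force: 0.0
{'fx': 357.022155608681, 'fy': 357.022155608681, 'cx': 319.6695728574117, 'cy': 204.01033470149164, 'position': array([335.25087256, -18.82822579, 374.35933302]), 'orientation': array([[ 0.23135447, -0.93964483, -0.25207677],
       [ 0.9728689 ,  0.22316114,  0.06103441],
       [-0.00109692, -0.25935824,  0.96578057]])}
2.125 [399.27739499 -33.2599003  245.18068663] [[-9.74152980e-01  2.25889131e-01 -2.67692274e-04]
 [ 2.25889142e-01  9.74153014e-01 -1.27593851e-05]
 [ 2.57891029e-04 -7.28983712e-05 -9.99999964e-01]] 0.37460685204048905
```

View pics/w1.png

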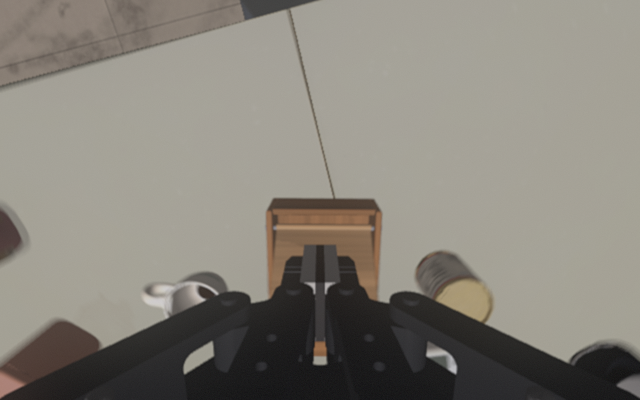

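The wrist view shows the hinge end. Its base corners are about (275,200) and (376,200), and its top corners about (267,212) and (381,211). The box lies square to the tool. I'll refit with these points.

Run:
```python
from fit import *
T=manip.get_image("top");S=manip.get_image("scene");W=manip.get_image("wrist")
t=[((80,55,52),185,37),((80,-55,52),296,104),((-80,55,0),74,192),((-80,-55,0),178,270)]
s=[((-80,55,52),40,142),((-80,-55,52),117,218),((-80,-55,0),118,276),((80,-55,52),314,155),((80,-55,0),312,208)]
w=[((-80,-55,0),275,200),((-80,55,0),376,200),((-80,-55,52),267,212),((-80,55,52),381,211)]
tf=[(48,130,92),(-48,238,158)];sf=[(48,135,40),(-48,208,97)]
P=lambda L:np.array([p for p,_,_ in L],float); F=lambda L,th:np.array([(-60+92*np.cos(th),p,42+92*np.sin(th)) for p,_,_ in L])
U=lambda L,o,k:np.array([(o[0]+u/k,o[1]+v/k) for _,u,v in L])
def res(p): return np.r_[project(T,world(p,P(t)))-U(t,(300,180),4),project(S,world(p,P(s)))-U(s,(310,165),3.75),
 project(W,world(p,P(w)))-U(w,(0,0),1),project(T,world(p,F(tf,p[3])))-U(tf,(300,180),4),project(S,world(p,F(sf,p[3])))-U(sf,(310,165),3.75)].ravel()
r=least_squares(res,[503,-60,-.23,.95],x_scale=[50,50,.3,.3],loss='soft_l1');b=r.x
print(b.round(3));print(r.fun.reshape(-1,2).round(1).tolist())
np.save("box.npy",b)
o=manip.get_obs();R=world([0,0,b[2]],np.eye(3)).T
for n,p in (("tcp",o["eef_pos"]),):
    c,s_=np.cos(b[2]),np.sin(b[2]);q=p-[b[0],b[1],0];print("tcp in box",c*q[0]+s_*q[1],-s_*q[0]+c*q[1],q[2],o["ee_rot"].round(3).tolist())
for x in (55,60): print(x,project(W,world([*b[:2],b[2]],[(-60,40,44)])))
```

```text
[ 5.05512e+02 -5.61720e+01 -2.50000e-01  9.37000e-01]
[[-0.0, -3.4], [-0.3, -0.8], [-1.8, -0.3], [-0.9, -0.1], [-1.1, -2.2], [-0.8, -1.3], [-1.3, 0.3], [0.5, -1.9], [-0.6, 0.5], [-3.1, -1.5], [-2.4, -0.2], [-2.3, -0.0], [0.6, 2.5], [0.5, -2.3], [-1.3, -0.7], [-0.3, -2.0], [0.4, -0.8]]
tcp in box -109.00925236915556 -3.0832212439744104 245.2440426298492 [[-0.972, 0.235, -0.0], [0.235, 0.972, 0.0], [0.0, 0.0, -1.0]]
55 [[363.68630594 230.59764732]]
60 [[363.68630594 230.59764732]]
```

```bash
python3 -m creep '[-0.64,0,0.96,0,0,0,0, -0.64,0,0.96,0,0,0,0, -0.64,0,0.96,0,0,0,0, -0.64,0,0.96,0,0,0,0, 0,0,0,0,0,0,0]'
python3 - <<'E'
from fit import *
import cv2
a=manip.get_image("scene")["img"][100:250,280:430,::-1];a=cv2.resize(a,(600,600),interpolation=cv2.INTER_CUBIC);cv2.imwrite("pics/s2.png",a)
print(manip.get_obs()["ft_force"])
E
```

```text
t: 2.9
eef_pos: [473.5, -49.7, 128.6]
ee_rot: [[-0.972, 0.234, -0.003], [0.234, 0.972, 0.001], [0.003, -0.0, -1.0]]
ft_force: [-1.0, 0.3, -0.3]
gripper_width: -0.0
grip_force: 0.0
[0.04269632 0.0708045  0.89828572]
```

View pics/s2.png

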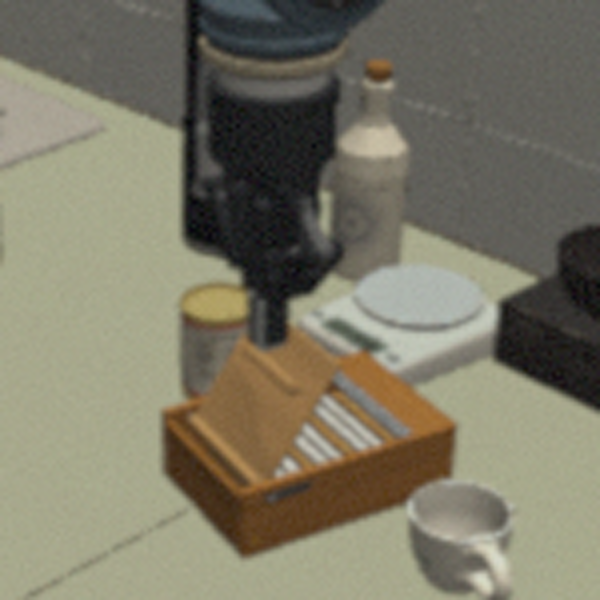

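Run:
```python
from fit import *
S=manip.get_image("scene");b=[504,-58,-.237]
f=lambda P:((project(S,P)-[280,100])*4).round()
print("tip",f([(473.5,-49.7,114.6)]))
for th in (.8,.95,1.1): print(th,f(world(b,[(-60+92*np.cos(th),y,42+92*np.sin(th)) for y in(48,0,-48)])).tolist())
```

```text
tip [[266. 340.]]
0.8 [[275.0, 304.0], [315.0, 336.0], [358.0, 370.0]]
0.95 [[261.0, 296.0], [301.0, 328.0], [344.0, 362.0]]
1.1 [[246.0, 291.0], [285.0, 322.0], [328.0, 356.0]]
```

The flap is at about 0.95 rad, with the fingertips (tip at about (268,343)) on its hinge side above the rib. Next I'll fold along the arc.

```bash
python3 -m creep '[-0.3,0,0.05,0,0,0,0, -0.17,0,0.13,0,0,0,0, -0.17,0,0.13,0,0,0,0, 0,0,0,0,0,0,0]'; python3 -m creep '[-0.19,0,0.21,0,0,0,0, -0.19,0,0.22,0,0,0,0, 0,0,0,0,0,0,0]'
```

```text
t: 3.5
eef_pos: [492.7, -54.7, 120.5]
ee_rot: [[-0.973, 0.233, -0.0], [0.233, 0.973, 0.0], [0.0, -0.0, -1.0]]
ft_force: [-1.1, -0.2, 0.7]
gripper_width: -0.1
grip_force: 0.0
t: 3.88
eef_pos: [503.8, -57.3, 107.2]
ee_rot: [[-0.973, 0.233, -0.001], [0.233, 0.973, 0.0], [0.001, -0.0, -1.0]]
ft_force: [-0.6, 0.2, 0.8]
gripper_width: -0.2
grip_force: 0.0
```

```bash
python3 -m creep '[-0.11,0,0.18,0,0,0,0, -0.11,0,0.18,0,0,0,0, -0.08,0,0.2,0,0,0,0, -0.08,0,0.2,0,0,0,0, 0,0,0,0,0,0,0]'
python3 - <<'E'
from fit import *
import cv2
a=manip.get_image("scene")["img"][100:250,280:430,::-1];a=cv2.resize(a,(600,600),interpolation=cv2.INTER_CUBIC);cv2.imwrite("pics/s3.png",a)
E
```

```text
t: 4.5
eef_pos: [514.6, -59.9, 84.5]
ee_rot: [[-0.973, 0.233, -0.001], [0.233, 0.973, 0.0], [0.001, -0.0, -1.0]]
ft_force: [-0.6, 1.4, -0.2]
gripper_width: -0.0
grip_force: 0.0
```

View pics/s3.png

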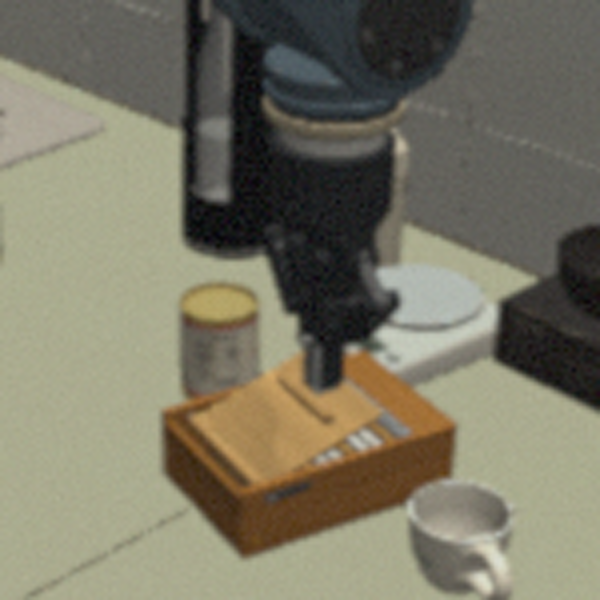

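The flap is folded to about 0.3 rad and the tip rests beyond the rib (tip at about (325,388)). I'll lower it a little more, then relocate behind the rib.

```bash
python3 -m creep '[-0.05,0,0.17,0,0,0,0, -0.03,0,0.17,0,0,0,0, 0,0,0,0,0,0,0, 0,0,-0.4,0,0,0,0, 0,0,-0.4,0,0,0,0]'; python3 -m creep '[0.6,0,0,0,0,0,0, 0.57,0,0,0,0,0,0, 0,0,0,0,0,0,0, 0,0,0.4,0,0,0,0, 0,0,0.4,0,0,0,0]';  python3 - <<'E'
from fit import *
import cv2
a=manip.get_image("scene")["img"][100:250,280:430,::-1];a=cv2.resize(a,(600,600),interpolation=cv2.INTER_CUBIC);cv2.imwrite("pics/s4.png",a)
E
```

```text
t: 5.18
eef_pos: [516.6, -60.4, 99.6]
ee_rot: [[-0.973, 0.233, -0.001], [0.233, 0.973, 0.0], [0.001, -0.0, -1.0]]
ft_force: [0.2, -0.2, -0.1]
gripper_width: -0.2
grip_force: 0.0
t: 5.8
eef_pos: [483.4, -52.5, 74.0]
ee_rot: [[-0.973, 0.233, 0.0], [0.233, 0.973, -0.0], [-0.0, -0.0, -1.0]]
ft_force: [-0.4, -0.1, 0.4]
gripper_width: 0.3
grip_force: 0.0
```

View pics/s4.png

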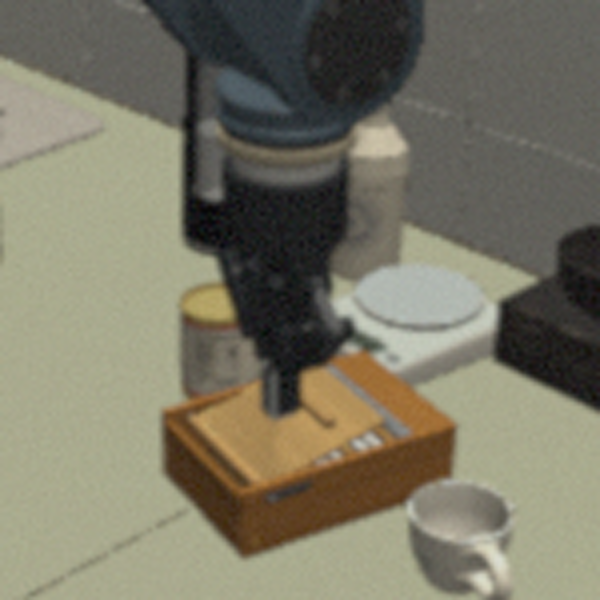

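The tip at about (283,415) is just behind the rib, and the flap is at about 0.23 rad. Now I'll press down.

```bash
python3 -m creep '[0,0,0.13,0,0,0,0, 0,0,0.13,0,0,0,0, 0,0,0,0,0,0,0]'; python3 -m creep '[0,0,0.1,0,0,0,0, 0,0,0.07,0,0,0,0, 0,0,0,0,0,0,0]'
```

```text
t: 6.22
eef_pos: [483.1, -52.4, 67.0]
ee_rot: [[-0.973, 0.233, 0.0], [0.233, 0.973, 0.0], [-0.0, 0.0, -1.0]]
ft_force: [0.3, 0.2, 0.8]
gripper_width: -0.0
grip_force: 0.0
t: 6.6
eef_pos: [483.1, -52.4, 62.0]
ee_rot: [[-0.973, 0.233, 0.0], [0.233, 0.973, -0.0], [-0.0, 0.0, -1.0]]
ft_force: [1.4, -0.0, 2.5]
gripper_width: 0.0
grip_force: 0.8
```

```bash
python3 -m creep '[0,0,0.08,0,0,0,0, 0,0,0.06,0,0,0,0, 0,0,0,0,0,0,0]'; python3 -m creep '[-0.15,0,0,0,0,0,0, -0.15,0,0,0,0,0,0, 0,0,0,0,0,0,0]'
```

```text
t: 6.98
eef_pos: [483.0, -52.4, 57.7]
ee_rot: [[-0.973, 0.233, 0.0], [0.233, 0.973, -0.0], [-0.0, -0.0, -1.0]]
ft_force: [1.1, -1.0, 2.1]
gripper_width: -0.3
grip_force: 1.1
t: 7.35
eef_pos: [492.0, -54.5, 57.6]
ee_rot: [[-0.973, 0.233, -0.0], [0.233, 0.973, -0.0], [0.0, -0.0, -1.0]]
ft_force: [-0.4, -0.3, 0.2]
gripper_width: 0.2
grip_force: 0.3
```

```bash
python3 -m creep '[0,0,0.03,0,0,0,0, -0.12,0,0,0,0,0,0, 0,0,0,0,0,0,0]'; python3 -m creep '[-0.12,0,0,0,0,0,0, -0.1,0,0,0,0,0,0, 0,0,0,0,0,0,0]'
python3 - <<'E'
from fit import *
import cv2
a=manip.get_image("scene")["img"][160:250,300:420,::-1];a=cv2.resize(a,(800,600),interpolation=cv2.INTER_CUBIC);cv2.imwrite("pics/s5.png",a)
E
```

```text
t: 7.72
eef_pos: [495.0, -55.3, 56.7]
ee_rot: [[-0.973, 0.233, -0.001], [0.233, 0.973, 0.0], [0.001, -0.0, -1.0]]
ft_force: [-2.8, 0.8, 1.8]
gripper_width: -0.0
grip_force: 2.2
t: 8.1
eef_pos: [502.0, -56.9, 56.8]
ee_rot: [[-0.973, 0.233, 0.0], [0.233, 0.973, -0.0], [-0.0, -0.0, -1.0]]
ft_force: [-3.2, -0.3, 1.0]
gripper_width: -0.1
grip_force: 1.8
```

View pics/s5.png

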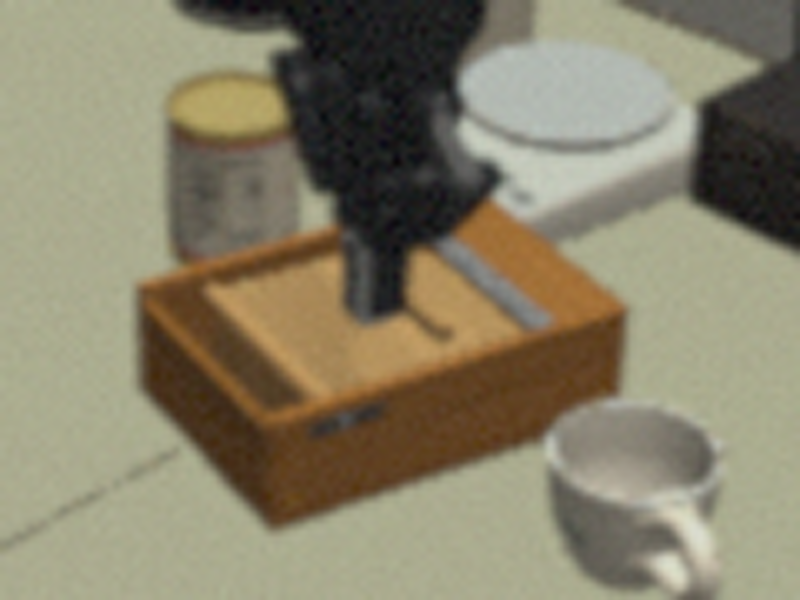

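The flap is flat and going under the steel lip edge (at about (490,285)), and the pushing force is about 3 N. I'll keep pushing.

```bash
python3 -m creep '[-0.1,0,0,0,0,0,0, -0.1,0,0,0,0,0,0, 0,0,0,0,0,0,0]'; python3 -m creep '[-0.1,0,0,0,0,0,0, -0.1,0,0,0,0,0,0, 0,0,0,0,0,0,0]'
```

```text
t: 8.52
eef_pos: [507.9, -58.4, 56.9]
ee_rot: [[-0.973, 0.233, 0.001], [0.233, 0.973, -0.0], [-0.001, -0.0, -1.0]]
ft_force: [-2.7, -1.7, 0.4]
gripper_width: -0.4
grip_force: 2.0
t: 8.9
eef_pos: [513.7, -59.8, 56.9]
ee_rot: [[-0.973, 0.233, 0.001], [0.233, 0.973, -0.0], [-0.001, -0.0, -1.0]]
ft_force: [-3.1, -1.8, 0.9]
gripper_width: 0.0
grip_force: 2.0
```

```bash
python3 -m creep '[-0.05,0,0,0,0,0,0, 0,0,0,0,0,0,0]'; python3 -m creep '[-0.05,0,0,0,0,0,0, 0,0,0,0,0,0,0]'
```

```text
t: 9.15
eef_pos: [514.9, -60.0, 56.9]
ee_rot: [[-0.973, 0.233, 0.0], [0.233, 0.973, -0.0], [-0.0, -0.0, -1.0]]
ft_force: [-5.4, -2.7, 0.8]
gripper_width: 0.1
grip_force: 2.4
t: 9.4
eef_pos: [515.7, -60.2, 56.7]
ee_rot: [[-0.973, 0.233, -0.002], [0.233, 0.973, 0.0], [0.002, -0.0, -1.0]]
ft_force: [-6.8, -0.9, 2.3]
gripper_width: 0.0
grip_force: 4.2
```

The force is rising after about 24 mm of travel, so the pin is at its stop. I'll back off slightly and lift.

```bash
python3 -m creep '[0.08,0,-0.03,0,0,0,0, 0,0,-0.3,0,0,0,0, 0,0,-0.8,0,0,0,0, 0.8,0,-0.8,0,0,0,0, 0.8,0,-0.8,0,0,0,0]'; python3 -m creep '[0,0,0,0,0,0,0, 0,0,0,0,0,0,0]'
python3 - <<'E'
from fit import *
import cv2
S=manip.get_image("scene");a=S["img"][160:250,300:420,::-1];a=cv2.resize(a,(800,600),interpolation=cv2.INTER_CUBIC);cv2.imwrite("pics/s6.png",a)
b=[504,-58,-.237]
for p in (0,.017,.024): print(p,((project(S,world(b,[(-60+1e3*p,48,44),(-60+1e3*p,-48,44),(2+1e3*p,-30,52)]))-[300,160])*6.667).round().tolist())
E
```

```text
t: 10.02
eef_pos: [467.2, -48.4, 140.2]
ee_rot: [[-0.973, 0.233, 0.002], [0.233, 0.973, -0.0], [-0.002, 0.0, -1.0]]
ft_force: [-0.1, 0.1, 0.3]
gripper_width: -0.0
grip_force: 0.0
t: 10.28
eef_pos: [467.9, -48.7, 139.0]
ee_rot: [[-0.973, 0.233, 0.001], [0.233, 0.973, -0.0], [-0.001, 0.0, -1.0]]
ft_force: [-0.2, 0.0, -0.8]
gripper_width: 0.2
grip_force: 0.0
0 [[183.0, 288.0], [310.0, 410.0], [424.0, 322.0]]
0.017 [[221.0, 276.0], [349.0, 396.0], [461.0, 310.0]]
0.024 [[236.0, 272.0], [365.0, 391.0], [477.0, 305.0]]
```

View pics/s6.png

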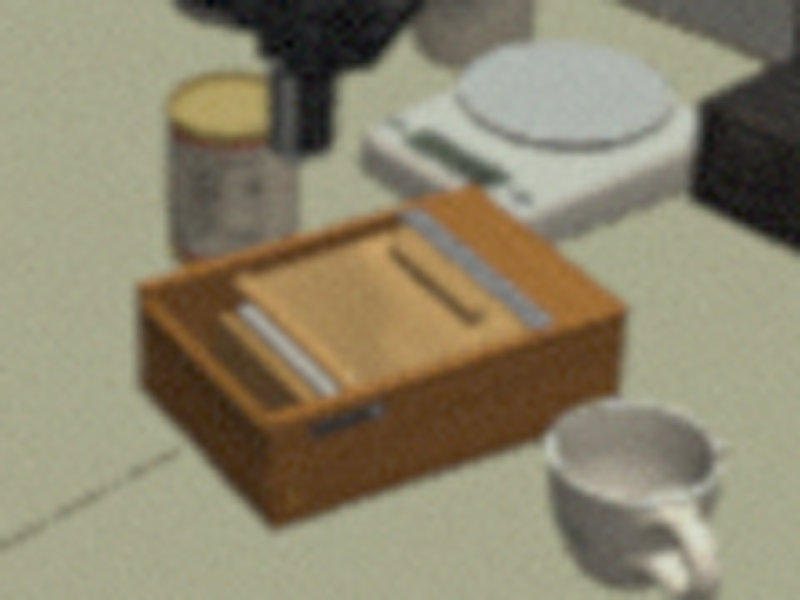

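The flap lies flat and stays under the lip. Its hinge edge starts at about (236,275) and the rib ends at about (477,317), which matches the pin fully forward. The robot is clear and nothing around the box has moved.

```bash
python3 -c "
from plant import manip
print(manip.finish_job())"
```

```text
the job is handed in; nothing more can be done
None
```

The tea box is shut: the flap is folded and tucked under the lip with the pin about 24 mm forward. It stayed down when released, nothing around it moved, and the job was handed in at about 10 s (no verdict was returned).

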